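# Portion two beads and put them on the balance

## Robot

A 7-joint arm with a two-finger parallel gripper is mounted at the origin on the work surface. World frame = base frame: x ahead of the robot, y to its left, z up, the work surface at z = 0. Lengths are in m, angles in rad, forces in N, time in s.
With the tool pointing down it reaches from about 0.4 to 0.875 m from the base axis. Payload 19.3 kg.
Tool frame: the origin (TCP) lies at the very end of the fingers, on their centre line; the grasp point (between the pads) lies 19 mm behind it; y points along the fingers, x is the direction in which the jaws open and shut, and the axes are right-handed (so a half turn about y gives the same grasp; the last joint's range is limited). The gripper opens to 85 mm and grips with 20 to 120 N. Pads are 22 mm wide; open, the fingers measure 114 mm over their backs; the gripper's body (76 mm by 85 mm) begins 54 mm behind the grasp point. The pads swing forward as they close: fully open they stand 13 mm farther back than shut.
Start: joints at [-1.38, 0.521, -0.036, 1.599, 0.021, 1.021, -0.113], TCP at [0.161, 0.604, 0.231] pointing down, gripper open.
Joint ranges: [-2.91, 2.91], [-0.3, 2.13], [-1.5, 1.42], [0.17, 2.43], [-1.26, 4.41], [0.16, 1.93], [-2.52, 2.52]. Speed limits (rad/s): [1.89, 1.89, 2.39, 2.39, 3.01, 3.01, 3.01].

## Interface

Orientations are given as [roll, pitch, yaw] about the fixed x, y, z axes, in that order (R = Rz(yaw) Ry(pitch) Rx(roll)).
In Python, from workcell import bot gives the robot as it stands. The module is installed in compiled form; this text tells all that it offers.
- The arm moves only by the shell command python3 -m crank 'ROWS' [FORCE]. ROWS is JSON, a list of rows, each an object of numbers: "hand": the closure, from 0 (fully open) to 1 (shut); "dx", "dy", "dz": the shift along the tool's x, y, z in mm; "yaw": the turn about the tool's y in rad. In form: [{"hand": .., "dx": .., "dy": .., "dz": .., "yaw": ..}, ...]. A call has 1 to 12 rows; each row is the pose to reach, as a shift and turn from the pose commanded when the call began, along the tool's axes at that moment; what a row does not reach only later rows make up. A row lasts 1/12 s, in which the tool goes at most 41.7 mm and 7.16 degrees, less where a joint would pass 70% of its speed; a pose out of reach is approached as far as the arm can. A call with a gripper value outside its range is refused whole. The fingers move at their own pace and stop on an object; FORCE is the grip in N (left out, the last holds). Time passes only in rows, so rows that repeat a pose let the fingers close. It gives the time, the measured TCP pose, the force and the opening at its end, in the units of the state.
- bot.observe(): the state, without advancing time (a new reading comes with each control period).
- bot.grab_frame(name): name is "scene" or "top" or "wrist"; returns the picture (480x640x3 uint8, red, green, blue); there is no depth.
- bot.camera_info(name): a dict with "fx", "fy", "cx", "cy" (pixels), "dist" ([k1, k2, p1, p2, k3] as OpenCV has them; the pictures are not rectified), "rvec" (rotation vector, rad) and "tvec" (3), from world to camera coordinates, as OpenCV has them. Camera axes: x right, y down, z forward; pixel columns grow to the right and rows downward; lengths in m; the calibration is good to about 2 mm. A picture is of the moment at which its call begins: read the wrist's pose just before it. camera_info takes no time and is no camera call; for the wrist camera it gives the pose at the moment of the call.
- bot.job_done(): hands the job in, once; it reports no verdict.
The state is a dict: "clock": time; "qpos": joint angles; "qd": joint speeds; "joint_efforts": joint torques, N m; "position": TCP position; "tool_rot": TCP orientation; "force": force on the tool from outside, world axes, zero at the start; "moment": the same for the moment, N m; "grip_width": finger opening in m.
Only numpy, scipy, OpenCV 4.12 (cv2) and the standard library are available. Lean on these libraries where they do the work, as an engineer would, in place of code of your own. Each camera call takes 0.05 s, during which the arm holds its last target.

## Task

Pull the stiff slide gate of the bead dispenser out by its orange tab, by two pockets and no more (the red line on the gate then just reaches the outside of the dispenser's end wall), so that two beads roll into the steel cup and the other two stay in their pockets. Leave the gate there, draw the cup with its beads out from under the spout and stand it wholly on the balance's round steel pan. Leave the other things on the counter where they are.

Things in the scene. Friction and masses are not known exactly. Their poses are not given: they have to be found in the camera images.
- dispenser: Fixed bead dispenser, violet base, clear sides. Origin: middle of its foot on the counter. Row of four pockets along its y, -68 to +68 mm (pitch 34: 28 open, 6 wall); end walls to +-74; 36 wide in x (legs 60, base 110 x 160, 8 high), top 162 high. The gate is the pockets' floor, 132 up; it pulls out to +y and opens the -y pocket first. A chute below slopes to the spout at -y.
- spout (a point): Tip of the chute's floor (4 mm thick), 64 mm above the counter, at dispenser (0, -100 mm); the chute is 36 mm wide in x, its sides rise to 91 mm. It overhangs the cup's rim by about 8 mm with 5 mm of air above the rim: draw the cup 25 mm or more along the dispenser's -y before lifting it.
- gate_tab (a point): Grip point of the gate's upright orange tab, at its centre in x and y, 160 mm above the counter. The tab is 10 mm thick along the dispenser's y, 30 mm wide along its x, its top at 180 mm. Gate shut: 128 mm along the dispenser's +y from its origin, 49 mm clear of the end wall. Axes as the dispenser's; moves with the gate.
- gate (a joint): Opening of the gate in m: 0 shut (starts at 0 to 0.005), growing as the tab is pulled along the dispenser's +y, stop at 0.125. Two pockets are 0.068; at 0.060 to 0.078 the first two beads fall and the others are held; from about 0.079 the third may fall. Dry friction about 9 N, no spring: it stays where it is left.
- bead1_center (a point): Centre of gold-coloured ball bead 1, 22 mm across, 20 g; at the start it rests on the gate in pocket 1 counted from the spout. It is to be let out.
- bead2_center (a point): Centre of gold-coloured ball bead 2, 22 mm across, 20 g; at the start it rests on the gate in pocket 2 counted from the spout. It is to be let out.
- bead3_center (a point): Centre of gold-coloured ball bead 3, 22 mm across, 20 g; at the start it rests on the gate in pocket 3 counted from the spout. It must stay in.
- bead4_center (a point): Centre of gold-coloured ball bead 4, 22 mm across, 20 g; at the start it rests on the gate in pocket 4 counted from the spout. It must stay in.
- cup_center (a point): Centre, half-way up, of the loose straight-sided open steel cup: 60 mm outside diameter, 55 mm high, wall 3 mm, floor 4 mm thick, 90 g. It starts standing upright on the counter under the spout, its axis about 22 mm beyond the spout's tip. z is the cup's upward axis.
- pan (a point): Centre of the upper face of the balance's round steel pan, 120 mm diameter, 62 mm above the counter, rigid. The fixed white balance under it is 210 mm (x) by 160 mm (y), 48 mm high; the pan's centre lies 30 mm along the balance's +x from the middle.
- red_box: Bystander, leave alone: closed dark red ring box, 50 x 50 x 40 mm. Origin at the middle of its underside.
- blue_box: Bystander, leave alone: closed dark blue ring box, 50 x 50 x 40 mm. Origin at the middle of its underside.
- bangle: Bystander, leave alone: brass-coloured bangle lying flat, 68 across, 12 high mm. Origin at the middle of its underside.
- calculator: Bystander, leave alone: black pocket calculator lying flat, 130 x 85 x 14 mm. Origin at the middle of its underside.
- bottle: Bystander, leave alone: pink closed bottle, 48 across, 110 high mm. Origin at the middle of its underside.
- brush: Bystander, leave alone: small hand brush lying flat, about 200 mm long.
- dish: Bystander, leave alone: small black dish, 80 across, 25 high mm. Origin at the middle of its underside.
Mind the look-alikes: they are no part of the job. There is more than one size of the part that bears cup_center; the job needs the largest. Leave any pink look-alike of the dispenser alone.

How it is judged:
On the way, in this order (a step that is already met when the one before it is completed fails the run):
1. the gate is out by two pockets (60 to 78 mm) and beads 1 and 2 lie in the cup (value of joint gate between 0.06 and 0.078 m and horizontal distance between each of bead1_center, bead2_center and cup_center below 0.03 m and z of bead1_center in the frame of cup_center between -0.03 and 0.03 m and z of bead2_center in the frame of cup_center between -0.03 and 0.03 m), for 0.2 s.
2. the cup stands upright on the pan with the two beads in it (horizontal distance between each of bead1_center, bead2_center and cup_center below 0.03 m and z of bead1_center in the frame of cup_center between -0.03 and 0.03 m and z of bead2_center in the frame of cup_center between -0.03 and 0.03 m and horizontal distance between cup_center and pan below 0.03 m and z of cup_center in the frame of pan between 0.022 and 0.033 m and angle between cup_center's own z axis and vertical below 0.1 rad), for 0.2 s.
At the end, for the whole second after the job is handed in: The gate is left 60 to 78 mm open; beads 1 and 2 lie in the cup, beads 3 and 4 are still in their pockets; the cup stands upright (within 0.1 rad) and at rest on the pan, its axis within 30 mm of the pan's centre, released (all of step 2 and value of joint gate between 0.06 and 0.078 m and height (world z) of each of bead3_center, bead4_center above 0.128 m and linear speed of cup below 0.02 m/s); the robot touches nothing.
It fails at once if a third or fourth bead leaves its pocket (not (height (world z) of bead3_center above 0.128 m) or not (height (world z) of bead4_center above 0.128 m)).
It fails at once if a bystander is moved by more than 30 mm (distance of any of red_box, blue_box, bangle, calculator, bottle, brush, dish from where it was at the start of the episode above 0.03 m).
It also fails if it takes over 67 s, if anything falls off the work surface, if the arm or the gripper's body presses on something with over 40 N, if the wrist force passes 120 N, or if a joint passes its speed limit or range.

## Working session

There is one attempt and no reset: what is moved stays moved. The work goes in short steps, Python scripts to look and compute and a shell command to move; the robot and the scene stay as the last step left them, time stands still between calls to the robot, and variables do not carry over. Pictures are saved under pics/ and viewed, and the job is handed in when it is done.

```bash
mkdir -p pics
cat > h.py <<'E'
import numpy as np,cv2,json
from workcell import bot
def snap(n,tag):
    s=bot.observe();ci=bot.camera_info(n);im=bot.grab_frame(n)
    cv2.imwrite(f'pics/{tag}.png',im[:,:,::-1]);
    json.dump({k:np.asarray(v).tolist() for k,v in ci.items()},open(f'pics/{tag}.json','w'))
    return im
def ci(tag): return json.load(open(f'pics/{tag}.json'))
def ray(c,uv):
    K=np.array([[c['fx'],0,c['cx']],[0,c['fy'],c['cy']],[0,0,1]])
    p=cv2.undistortPoints(np.array(uv,float).reshape(-1,1,2),K,np.array(c['dist'])).reshape(-1,2)
    R=cv2.Rodrigues(np.array(c['rvec'],float))[0];t=np.array(c['tvec'],float).reshape(3)
    d=np.c_[p,np.ones(len(p))]@R
    return -R.T@t,d
def onz(c,uv,z):
    o,d=ray(c,uv); return o+d*((z-o[2])/d[:,2])[:,None]
def proj(c,P):
    K=np.array([[c['fx'],0,c['cx']],[0,c['fy'],c['cy']],[0,0,1]])
    return cv2.projectPoints(np.array(P,float).reshape(-1,1,3),np.array(c['rvec'],float),np.array(c['tvec'],float),K,np.array(c['dist']))[0].reshape(-1,2)
E
python3 - <<'E'
from h import *
np.set_printoptions(precision=4,suppress=True)
print(bot.observe())
for n in('scene','top','wrist'): snap(n,n+'0'); c=ci(n+'0'); print(n,ray(c,[[320,240]]),c['fx'])
E
```

```text
{'clock': 0.0, 'qpos': array([-1.3802,  0.522 , -0.0364,  1.6   ,  0.0212,  1.0211, -0.1128]), 'qd': array([-0.0012, -0.0002, -0.0007,  0.0002,  0.0013, -0.0008, -0.0002]), 'joint_efforts': array([  0.0007, -92.7115,   1.9801, -36.9928,   0.0179,   0.0083,
         0.    ]), 'position': array([0.1611, 0.6035, 0.2307]), 'tool_rot': array([-1.5709,  0.0012,  1.31  ]), 'force': array([0.111 , 0.6434, 0.4725]), 'moment': array([-0.0106, -0.0118, -0.0366]), 'grip_width': 0.08545103892886226}
scene (array([ 1.0816, -0.5172,  1.0256]), array([[-0.4768,  0.4354, -0.7637]])) 622.796984567161
top (array([0.3143, 0.0264, 1.0826]), array([[ 0.2246, -0.0067, -0.9745]])) 528.5077150832801
wrist (array([0.0949, 0.6213, 0.373 ]), array([[ 0.2747, -0.0652, -0.9593]])) 341.4197992830204
```

View pics/scene0.png

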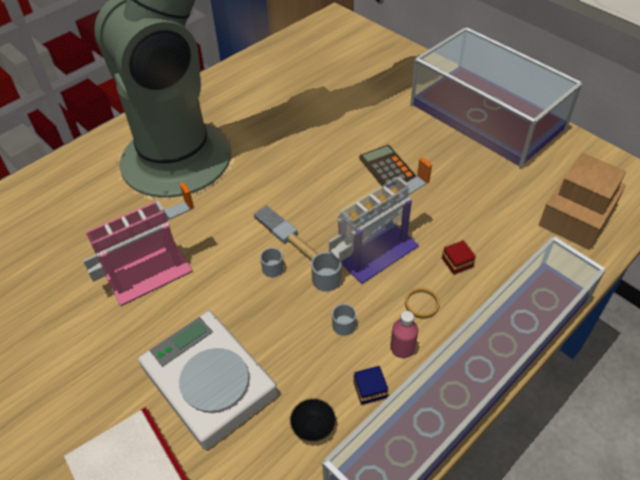

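View pics/top0.png

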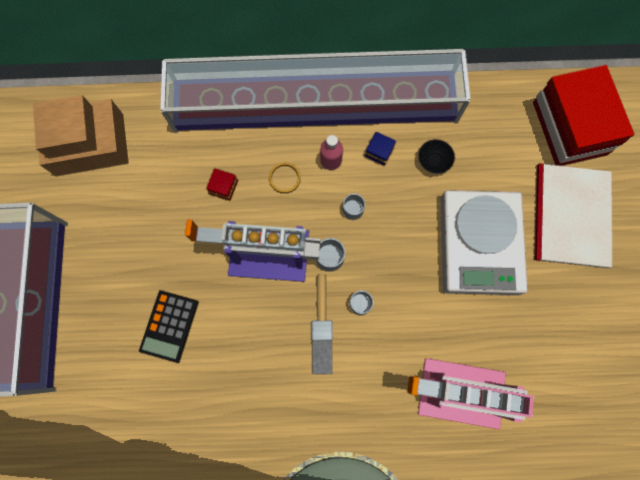

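View pics/wrist0.png

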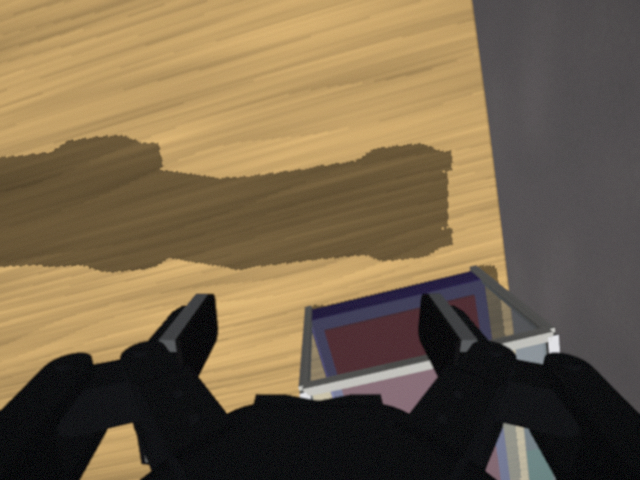

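The top view shows the violet dispenser at about (268,255), its tab at (191,230), the large cup at (330,254) and the pan at (487,223). The pink look-alike is at (470,393).

Run:
```python
from h import *
np.set_printoptions(precision=4,suppress=True)
for tag in('top0','scene0'):
    im=cv2.imread(f'pics/{tag}.png');c=ci(tag);hsv=cv2.cvtColor(im,cv2.COLOR_BGR2HSV)
    def comps(lo,hi,mn=30):
        m=cv2.inRange(hsv,np.array(lo),np.array(hi));n,l,st,ce=cv2.connectedComponentsWithStats(m)
        return [(st[i],ce[i],(l==i).astype(np.uint8)) for i in range(1,n) if st[i][4]>mn]
    print(tag,'orange')
    for st,ce,m in comps((5,200,150),(14,255,255)): print(st,ce,onz(c,[ce],.165))
    print('violet')
    for st,ce,m in comps((118,90,50),(135,255,255),100):
        cn=max(cv2.findContours(m,0,2)[0],key=cv2.contourArea);print(st,ce,cv2.minAreaRect(cn))
im=cv2.imread('pics/top0.png')
a=cv2.resize(im[190:300,170:370],None,fx=4,fy=4,interpolation=cv2.INTER_CUBIC);cv2.imwrite('pics/t_crop.png',a)
im=cv2.imread('pics/scene0.png')
a=cv2.resize(im[140:300,300:460],None,fx=4,fy=3.7,interpolation=cv2.INTER_CUBIC);cv2.imwrite('pics/s_crop.png',a)
im=cv2.imread('pics/top0.png')
a=cv2.resize(im[180:310,430:540],None,fx=4,fy=4,interpolation=cv2.INTER_CUBIC);cv2.imwrite('pics/p_crop.png',a)
```

```text
top0 orange
violet
[ 175  115  281   15 1112] [311.0504 122.0944] ((315.0337829589844, 121.95587158203125), (5.4057135581970215, 280.178466796875), 87.97523498535156)
[367 133  28  27 339] [380.7847 146.0472] ((380.65118408203125, 145.33901977539062), (22.55929946899414, 21.162439346313477), 24.775142669677734)
[ 46 224  18 163 947] [ 54.661  304.4308] ((54.09428405761719, 305.00677490234375), (7.438317775726318, 162.5869140625), 4.112228870391846)
[ 225  247   81   34 1804] [266.3243 266.0776] ((264.40594482421875, 264.4405822753906), (81.49354553222656, 27.861042022705078), 5.710592269897461)
scene0 orange
[420 158  11   9  38] [424.9737 161.9211] [[0.5465 0.2668 0.165 ]]
[181 183   8  10  42] [184.3095 187.8571] [[ 0.2582 -0.1213  0.165 ]]
violet
[528 124  37  34 153] [547.2157 139.7386] ((546.27587890625, 140.81033325195312), (3.737046957015991, 48.83074188232422), 48.36646270751953)
[ 342  211   76   72 1571] [382.7473 252.6556] ((383.82373046875, 249.87796020507812), (34.57661056518555, 81.51177978515625), 51.56269836425781)
[423 300 162 180 332] [497.753  397.1807] ((504.0227966308594, 389.97088623046875), (2.1405715942382812, 240.75291442871094), 42.00817108154297)
[355 367  32  30 480] [369.9667 381.7958] ((370.3000183105469, 381.3999938964844), (26.879358291625977, 26.87936019897461), 71.56504821777344)
```

View pics/t_crop.png

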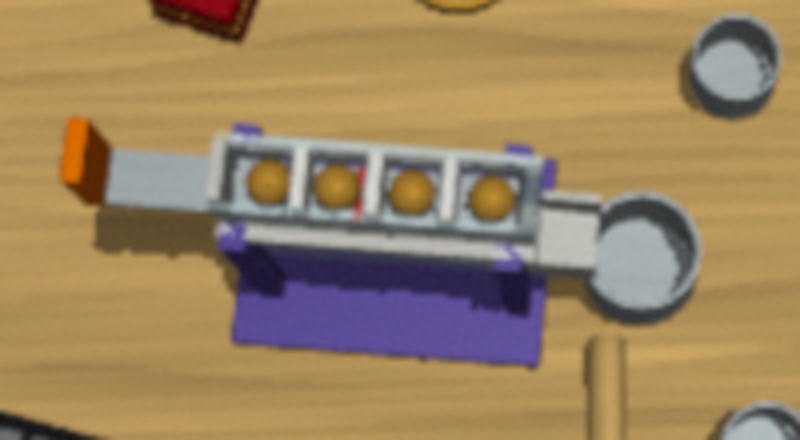

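View pics/s_crop.png

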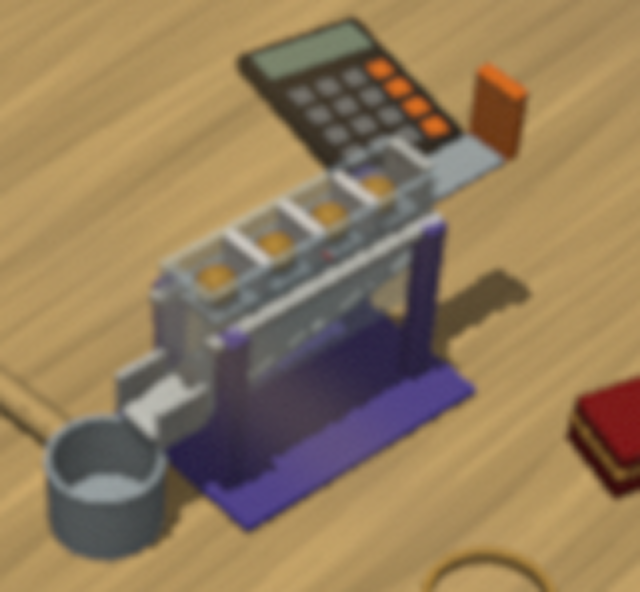

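View pics/p_crop.png

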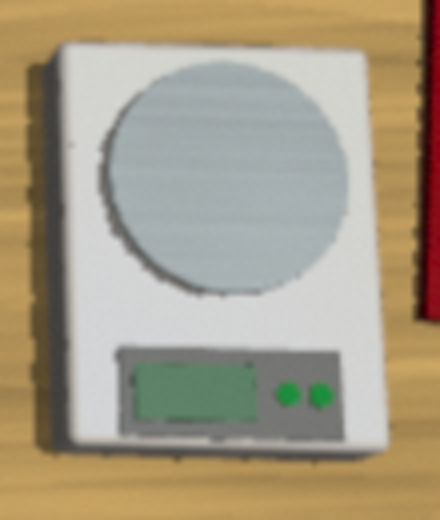

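Run:
```python
from h import *
np.set_printoptions(precision=4,suppress=True)
c=ci('top0');s=ci('scene0')
def T(x,y):return [170+(x+.5)/4-.5,190+(y+.5)/4-.5]
def S(x,y):return [300+(x+.5)/4-.5,140+(y+.5)/3.7-.5]
b=onz(c,[T(491,200),T(412,192),T(337,186),T(269,182)],.143);print('beads top',b)
bs=onz(s,[S(216,278),S(277,243),S(331,213),S(380,186)],.143);print('beads scene',bs)
t=onz(c,[T(70,118),T(85,120),T(63,183),T(78,186)],.18);print('tab top',t,t.mean(0))
t2=onz(s,[S(486,66),S(525,93),S(475,80),S(514,104)],.18);print('tab scene',t2,t2.mean(0))
base=onz(c,[T(234,341),T(538,366)],.008);print('base top',base)
bs2=onz(s,[S(473,390),S(250,520)],.008);print('base scene far',bs2)
sp=onz(c,[T(599,204),T(595,271)],.075);print('spout',sp)
cup=onz(c,[T(588,250),T(700,255),T(645,194)],.055);print('cup top',cup)
cu=onz(s,[S(45,460),S(166,460),S(106,416)],.055);print('cup scene',cu)
P=lambda x,y:[430+(x+.5)/4-.5,180+(y+.5)/4-.5]
p=onz(c,[P(108,178),P(349,178),P(228,61),P(228,294)],.062);print('pan',p,p.mean(0))
# pan scene by mask ellipse
im=cv2.imread('pics/scene0.png');print(onz(s,[[214,379]],.062))
print('cup scene',proj(s,[[.55,.02,.055]]))
```

```text
beads top [[0.5333 0.0703 0.143 ]
 [0.5383 0.1063 0.143 ]
 [0.5423 0.1406 0.143 ]
 [0.5453 0.1717 0.143 ]]
beads scene [[0.5309 0.0756 0.143 ]
 [0.5346 0.1144 0.143 ]
 [0.5385 0.1491 0.143 ]
 [0.5423 0.1812 0.143 ]]
tab top [[0.5685 0.2543 0.18  ]
 [0.5673 0.2476 0.18  ]
 [0.5389 0.2567 0.18  ]
 [0.5373 0.2501 0.18  ]] [0.553  0.2522 0.18  ]
tab scene [[0.542  0.2578 0.18  ]
 [0.5694 0.255  0.18  ]
 [0.5453 0.2454 0.18  ]
 [0.571  0.2445 0.18  ]] [0.5569 0.2507 0.18  ]
base top [[0.4949 0.2106 0.008 ]
 [0.4766 0.0545 0.008 ]]
base scene far [[0.6038 0.1995 0.008 ]
 [0.5836 0.049  0.008 ]]
spout [[0.5453 0.0207 0.075 ]
 [0.512  0.0238 0.075 ]]
cup top [[ 0.5267  0.0269  0.055 ]
 [ 0.5222 -0.0285  0.055 ]
 [ 0.5542 -0.0025  0.055 ]]
cup scene [[ 0.5074 -0.0197  0.055 ]
 [ 0.5498  0.0225  0.055 ]
 [ 0.5072  0.0228  0.055 ]]
pan [[ 0.5725 -0.2539  0.062 ]
 [ 0.5683 -0.374   0.062 ]
 [ 0.6312 -0.3201  0.062 ]
 [ 0.5116 -0.3076  0.062 ]] [ 0.5709 -0.3139  0.062 ]
[[ 0.5754 -0.3137  0.062 ]]
cup scene [[340.2938 264.716 ]]
```

```bash
cat >> h.py <<'E'
from scipy.spatial.transform import Rotation as Ro
def plan(p,phi=None):
    s=bot.observe();r=Ro.from_euler('xyz',s['tool_rot']);d=r.inv().apply(np.array(p)-s['position'])*1000
    x=r.apply([1,0,0]);cur=np.arctan2(x[1],x[0])
    print('t %.2f pos'%s['clock'],s['position'].round(4),'phi %.4f'%cur,'grip',round(float(s['grip_width']),4),'F',np.round(s['force'],1))
    print('dx %.1f dy %.1f dz %.1f'%tuple(d), '' if phi is None else 'yaw %.4f'%(-(phi-cur)))
E
python3 -c "
from h import *
plan([.555,.2515,.25],1.457)
c=ci('top0');print(onz(c,[[353,203],[361,299],[322,276],[310,275]],.03).round(3))"
```

```text
t 0.15 pos [0.1611 0.6036 0.2309] phi 1.3100 grip 0.0854 F [-0.1  0.4  0.2]
dx -238.7 dy -18.9 dz -471.4 yaw -0.1470
[[ 0.633 -0.052  0.03 ]
 [ 0.433 -0.058  0.03 ]
 [ 0.482  0.018  0.03 ]
 [ 0.485  0.042  0.03 ]]
```

```bash
python3 -m crank '[{"hand":0.35,"dx":-18,"dy":-20,"dz":-36,"yaw":-0.02},{"hand":0.35,"dx":-36,"dy":-40,"dz":-71,"yaw":-0.04},{"hand":0.35,"dx":-54,"dy":-40,"dz":-107,"yaw":-0.06},{"hand":0.35,"dx":-73,"dy":-40,"dz":-144,"yaw":-0.08},{"hand":0.35,"dx":-91,"dy":-40,"dz":-180,"yaw":-0.1},{"hand":0.35,"dx":-109,"dy":-40,"dz":-216,"yaw":-0.12},{"hand":0.35,"dx":-127,"dy":-40,"dz":-252,"yaw":-0.147},{"hand":0.35,"dx":-146,"dy":-40,"dz":-288,"yaw":-0.147},{"hand":0.35,"dx":-164,"dy":-40,"dz":-324,"yaw":-0.147},{"hand":0.35,"dx":-182,"dy":-40,"dz":-360,"yaw":-0.147},{"hand":0.35,"dx":-200,"dy":-40,"dz":-396,"yaw":-0.147},{"hand":0.35,"dx":-218,"dy":-40,"dz":-432,"yaw":-0.147}]' 60; python3 -c "
from h import *
plan([.555,.2515,.25],1.457)"
```

```text
clock: 1.15
position: [0.5235, 0.2802, 0.2713]
tool_rot: [-1.571, 0.0, 1.457]
force: [-0.3, 0.4, -0.3]
grip_width: 0.0556
t 1.15 pos [0.5235 0.2802 0.2713] phi 1.4571 grip 0.0556 F [-0.3  0.4 -0.3]
dx -24.9 dy 21.3 dz -34.6 yaw 0.0001
```

```bash
python3 -m crank '[{"hand":0.35,"dx":-12,"dy":10,"dz":-17,"yaw":0},{"hand":0.35,"dx":-24,"dy":20,"dz":-34,"yaw":0},{"hand":0.35,"dx":-24,"dy":20,"dz":-34,"yaw":0},{"hand":0.35,"dx":-24,"dy":20,"dz":-34,"yaw":0}]' 60; python3 -c "
from h import *
plan([.555,.2515,.25],1.457);snap('wrist','w1');snap('top','top1')"
```

```text
clock: 1.48
position: [0.5536, 0.2531, 0.2505]
tool_rot: [-1.57, 0.001, 1.455]
force: [-0.0, 1.2, 1.2]
grip_width: 0.0557
t 1.48 pos [0.5536 0.2531 0.2505] phi 1.4551 grip 0.0557 F [-0.   1.2  1.2]
dx -1.4 dy 0.5 dz -1.6 yaw -0.0019
```

View pics/w1.png

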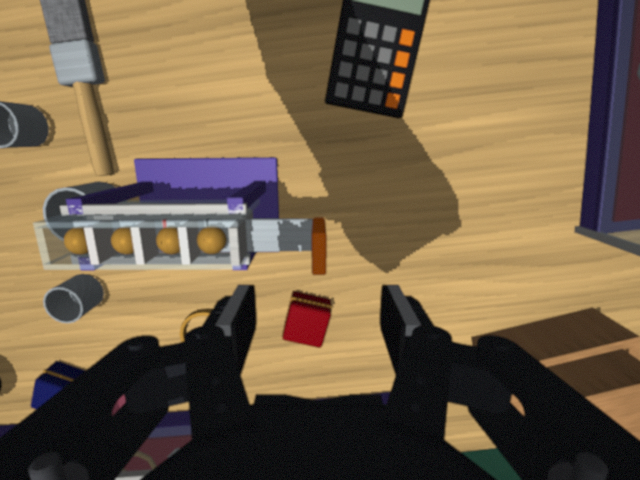

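Run:
```python
from h import *
np.set_printoptions(precision=4,suppress=True)
c=ci('w1');im=cv2.imread('pics/w1.png')
cv2.imwrite('pics/w1c.png',cv2.resize(im[190:300,20:350],None,fx=2.4,fy=2.4,interpolation=cv2.INTER_CUBIC))
cv2.imwrite('pics/w1d.png',cv2.resize(im[200:290,280:360],None,fx=6,fy=6,interpolation=cv2.INTER_CUBIC))
print(proj(c,[[.5545,.2515,.18],[.5545,.2515,.15]]))
```

```text
[[315.3658 250.3476]
 [315.5875 237.7532]]
```

View pics/w1d.png

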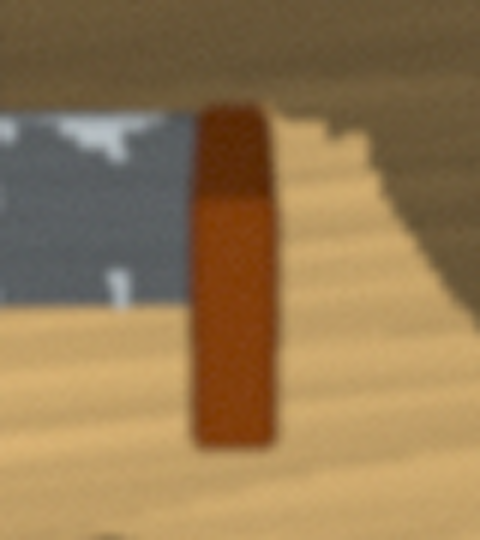

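View pics/w1c.png

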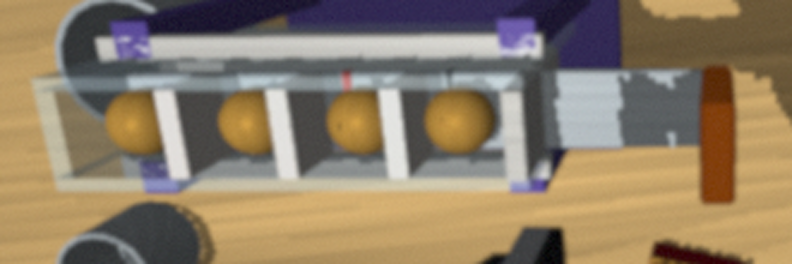

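Run:
```python
from h import *
np.set_printoptions(precision=4,suppress=True)
c=ci('w1')
q=[[280+x/6,200+y/6] for x,y in((193,195),(270,195),(192,447),(276,447),(233,321))]
print(onz(c,q,.18))
# end wall top edges, red line (gate top z~.132)
q=[[20+x/2.4,190+y/2.4] for x,y in((522,85),(525,178),(38,85),(60,178))]
print(onz(c,q,.162))
print('red',onz(c,[[20+347/2.4,190+80/2.4]],.132))
```

```text
[[0.5422 0.2509 0.18  ]
 [0.5432 0.2591 0.18  ]
 [0.5711 0.2473 0.18  ]
 [0.5722 0.2566 0.18  ]
 [0.5569 0.2535 0.18  ]]
[[0.5359 0.199  0.162 ]
 [0.5643 0.1947 0.162 ]
 [0.5191 0.0563 0.162 ]
 [0.5481 0.0531 0.162 ]]
red [[0.5341 0.1339 0.132 ]]
```

```bash
python3 -m crank '[{"hand":0.35,"dx":1,"dy":20,"dz":-3,"yaw":0},{"hand":0.35,"dx":1,"dy":40,"dz":-3,"yaw":0},{"hand":0.35,"dx":1,"dy":65,"dz":-3,"yaw":0},{"hand":0.35,"dx":1,"dy":85,"dz":-3,"yaw":0},{"hand":0.35,"dx":1,"dy":100,"dz":-3,"yaw":0},{"hand":0.35,"dx":1,"dy":104,"dz":-3,"yaw":0},{"hand":0.35,"dx":1,"dy":104,"dz":-3,"yaw":0}]' 60; python3 -c "
from h import *
plan([.557,.2535,.146],1.457);snap('wrist','w2')"
```

```text
clock: 2.17
position: [0.5557, 0.2555, 0.1469]
tool_rot: [-1.57, 0.0, 1.458]
force: [0.3, 0.4, 0.5]
grip_width: 0.0552
t 2.17 pos [0.5557 0.2555 0.1469] phi 1.4583 grip 0.0552 F [0.3 0.4 0.5]
dx -1.9 dy 0.9 dz -1.6 yaw 0.0013
```

View pics/w2.png

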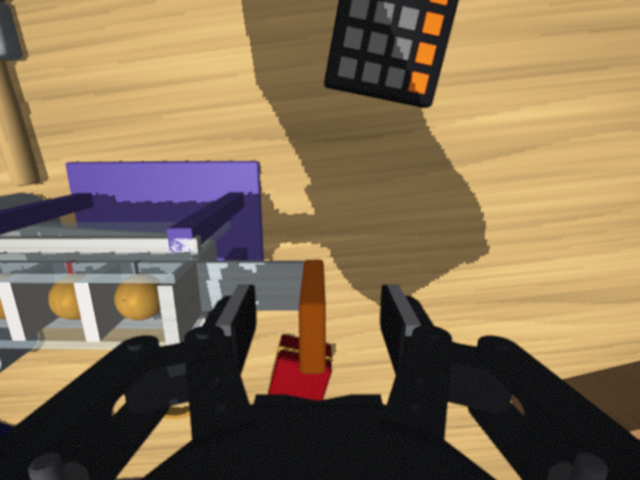

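The tab (312,320) stands between the open fingers, a couple of mm left of centre. I'll correct that and close.

```bash
python3 -m crank '[{"hand":0.35,"dx":-2,"dy":0,"dz":-1.5,"yaw":0},{"hand":0.6,"dx":-2,"dy":0,"dz":-1.5,"yaw":0},{"hand":1,"dx":-2,"dy":0,"dz":-1.5,"yaw":0},{"hand":1,"dx":-2,"dy":0,"dz":-1.5,"yaw":0},{"hand":1,"dx":-2,"dy":0,"dz":-1.5,"yaw":0},{"hand":1,"dx":-2,"dy":0,"dz":-1.5,"yaw":0},{"hand":1,"dx":-2,"dy":0,"dz":-1.5,"yaw":0},{"hand":1,"dx":-2,"dy":0,"dz":-1.5,"yaw":0}]' 60; python3 -c "
from h import *
plan([.557,.2535,.146],1.457);snap('wrist','w3')"
```

```text
clock: 2.88
position: [0.5579, 0.2528, 0.1478]
tool_rot: [-1.571, -0.0, 1.457]
force: [-2.0, -0.3, 6.2]
grip_width: 0.0089
t 2.88 pos [0.5579 0.2528 0.1478] phi 1.4570 grip 0.0089 F [-2.  -0.3  6.2]
dx 0.6 dy 1.8 dz 1.0 yaw 0.0000
```

View pics/w3.png

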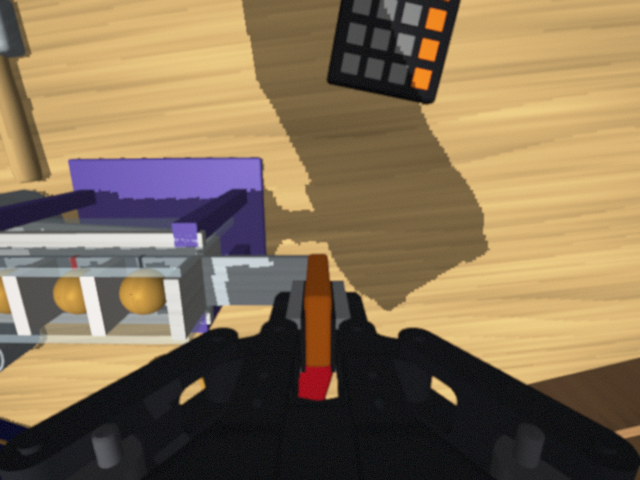

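```bash
python3 -m crank '[{"hand":1,"dx":5,"dy":0,"dz":0,"yaw":0},{"hand":1,"dx":10,"dy":0,"dz":0,"yaw":0},{"hand":1,"dx":16,"dy":0,"dz":0,"yaw":0},{"hand":1,"dx":22,"dy":0,"dz":0,"yaw":0},{"hand":1,"dx":28,"dy":0,"dz":0,"yaw":0},{"hand":1,"dx":34,"dy":0,"dz":0,"yaw":0},{"hand":1,"dx":40,"dy":0,"dz":0,"yaw":0},{"hand":1,"dx":45,"dy":0,"dz":0,"yaw":0},{"hand":1,"dx":50,"dy":0,"dz":0,"yaw":0},{"hand":1,"dx":50,"dy":0,"dz":0,"yaw":0},{"hand":1,"dx":50,"dy":0,"dz":0,"yaw":0}]' 60; python3 -c "
from h import *
d=.066;plan([.5579+d*.113,.2528+d*.9936,.1478],1.457);snap('wrist','w4')"
```

```text
clock: 3.85
position: [0.5635, 0.3022, 0.1478]
tool_rot: [-1.571, 0.0, 1.457]
force: [-3.0, -1.8, 7.2]
grip_width: 0.009
t 3.85 pos [0.5635 0.3022 0.1478] phi 1.4570 grip 0.009 F [-3.  -1.8  7.2]
dx 16.3 dy 0.0 dz -0.0 yaw 0.0000
```

View pics/w4.png

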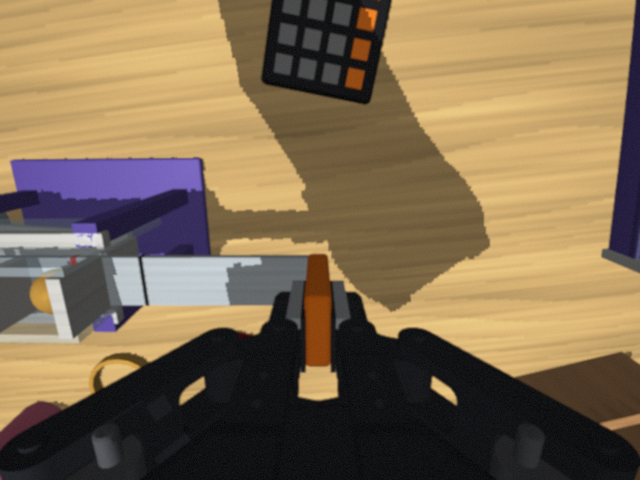

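```bash
python3 -m crank '[{"hand":1,"dx":5,"dy":0,"dz":0,"yaw":0},{"hand":1,"dx":10,"dy":0,"dz":0,"yaw":0},{"hand":1,"dx":15,"dy":0,"dz":0,"yaw":0},{"hand":1,"dx":16,"dy":0,"dz":0,"yaw":0},{"hand":1,"dx":16,"dy":0,"dz":0,"yaw":0}]' 60; python3 -c "
from h import *
snap('wrist','w5');snap('top','top5');snap('scene','scene5')
a=cv2.imread('pics/top5.png')[190:300,130:350];b=cv2.imread('pics/w5.png')[200:350,0:220]
cv2.imwrite('pics/c5.png',np.vstack([cv2.resize(a,(600,300),interpolation=2),cv2.resize(b,(440,300),interpolation=2) if 0 else cv2.resize(b,(600,300),interpolation=2)]))
c=cv2.imread('pics/scene5.png')[130:310,290:470];cv2.imwrite('pics/c5s.png',cv2.resize(c,(600,600),interpolation=2))
s=bot.observe();print(s['position'],s['force'])"
```

```text
clock: 4.32
position: [0.5652, 0.3176, 0.1478]
tool_rot: [-1.571, 0.001, 1.457]
force: [-4.3, -5.3, 8.8]
grip_width: 0.0092
[0.56522702 0.31766263 0.14780999] [-4.1698291  -3.69461758  8.17820613]
```

View pics/c5.png

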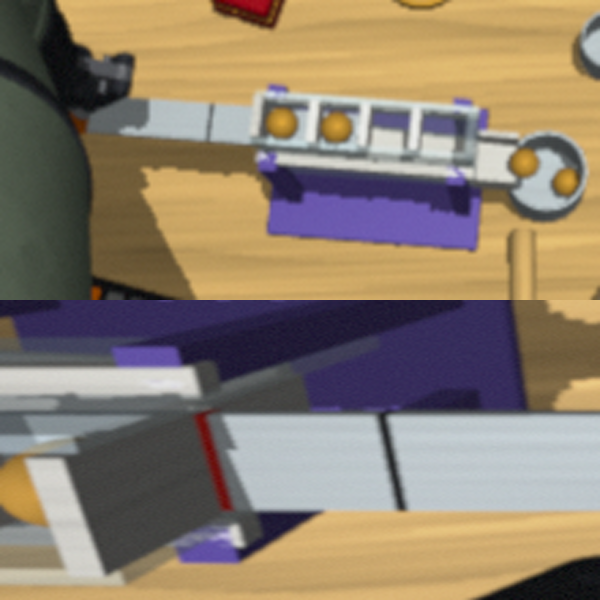

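View pics/c5s.png

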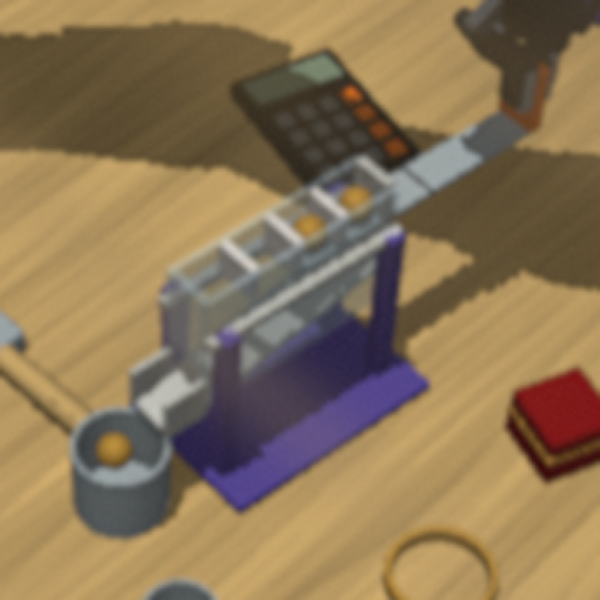

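Two beads now lie in the cup and beads 3 and 4 are still in their pockets. The red line sits at the end wall, after 65 mm of travel plus a starting offset of about 2 mm. I'll release the tab and lift.

```bash
python3 -m crank '[{"hand":0.6,"dx":0,"dy":0,"dz":0,"yaw":0},{"hand":0.35,"dx":0,"dy":0,"dz":0,"yaw":0},{"hand":0.35,"dx":0,"dy":0,"dz":0,"yaw":0},{"hand":0.35,"dx":0,"dy":0,"dz":0,"yaw":0},{"hand":0.35,"dx":0,"dy":0,"dz":0,"yaw":0},{"hand":0.35,"dx":0,"dy":-20,"dz":0,"yaw":0},{"hand":0.35,"dx":0,"dy":-50,"dz":0,"yaw":0},{"hand":0.35,"dx":0,"dy":-90,"dz":0,"yaw":0},{"hand":0.35,"dx":0,"dy":-110,"dz":0,"yaw":0},{"hand":0.35,"dx":0,"dy":-110,"dz":0,"yaw":0}]' 60
python3 - <<'E'
from h import *
plan([.5228,-.0283,.20],1.457)
im=snap('wrist','w6')
cv2.imwrite('pics/w6c.png',cv2.resize(im[150:320,0:340,::-1],None,fx=2.3,fy=2.3,interpolation=2))
E
```

```text
clock: 5.3
position: [0.5669, 0.3191, 0.2624]
tool_rot: [-1.576, -0.004, 1.457]
force: [0.5, -0.0, -0.8]
grip_width: 0.0558
t 5.30 pos [0.5669 0.3191 0.2624] phi 1.4568 grip 0.0558 F [ 0.5 -0.  -0.8]
dx -350.4 dy 60.8 dz 4.6 yaw -0.0002
```

View pics/w6c.png

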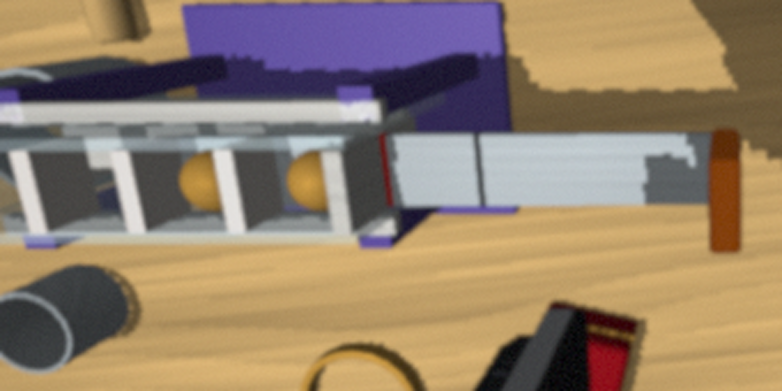

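Run:
```python
from h import *
c=ci('w6')
print(onz(c,[[725/2.3,150+204/2.3]],.18).round(4), onz(c,[[387/2.3,150+170/2.3],[480/2.3,150+170/2.3],[395/2.3,150+205/2.3]],.133).round(4))
```

```text
[[0.5639 0.3182 0.18  ]] [[0.5512 0.1983 0.133 ]
 [0.5551 0.2314 0.133 ]
 [0.5643 0.1982 0.133 ]]
```

```bash
python3 -m crank '[{"hand":0.35,"dx":-30,"dy":0,"dz":0,"yaw":0},{"hand":0.35,"dx":-65,"dy":0,"dz":0,"yaw":0},{"hand":0.35,"dx":-100,"dy":0,"dz":0,"yaw":0},{"hand":0.35,"dx":-135,"dy":0,"dz":1,"yaw":0},{"hand":0.35,"dx":-170,"dy":0,"dz":2,"yaw":0},{"hand":0.35,"dx":-205,"dy":0,"dz":3,"yaw":0},{"hand":0.35,"dx":-240,"dy":0,"dz":4,"yaw":0},{"hand":0.35,"dx":-275,"dy":0,"dz":4,"yaw":0},{"hand":0.35,"dx":-310,"dy":0,"dz":4,"yaw":0},{"hand":0.35,"dx":-340,"dy":20,"dz":4,"yaw":0},{"hand":0.35,"dx":-350,"dy":40,"dz":4,"yaw":0},{"hand":0.35,"dx":-350,"dy":50,"dz":4,"yaw":0}]' 40; python3 -m crank '[{"hand":0.35,"dx":0,"dy":0,"dz":0,"yaw":0}]'
python3 - <<'E'
from h import *
plan([.5228,-.0283,.035],1.457)
snap('wrist','w7')
E
```

```text
clock: 6.35
position: [0.52, -0.0321, 0.205]
tool_rot: [-1.568, 0.001, 1.453]
force: [-0.2, -0.5, -0.9]
grip_width: 0.0557
clock: 6.43
position: [0.5202, -0.0291, 0.205]
tool_rot: [-1.567, 0.001, 1.456]
force: [0.0, 0.6, 0.3]
grip_width: 0.0555
t 6.43 pos [ 0.5202 -0.0291  0.205 ] phi 1.4562 grip 0.0555 F [0.  0.6 0.3]
dx 1.2 dy 170.0 dz -3.1 yaw -0.0008
```

View pics/w7.png

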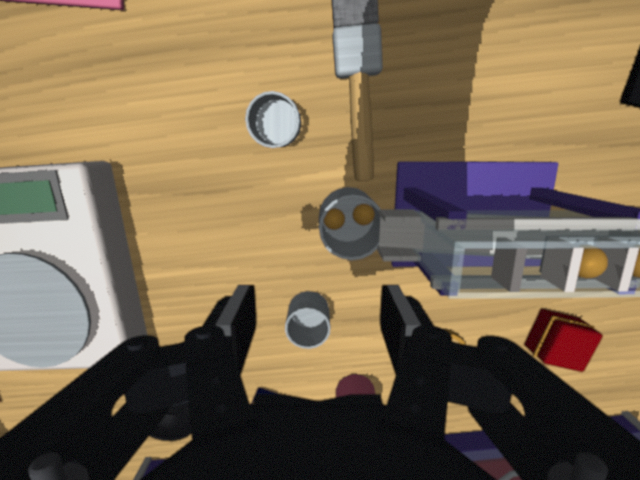

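Run:
```python
from h import *
im=cv2.imread('pics/w7.png');cv2.imwrite('pics/w7c.png',cv2.resize(im[180:270,300:400],None,fx=6,fy=6,interpolation=2))
c=ci('w7');print(onz(c,[[319,224],[382,224],[350,190],[350,259]],.055).round(4), proj(c,[[.526,0,.055],[.526,0,0]]))
```

```text
[[ 0.5226 -0.028   0.055 ]
 [ 0.529   0.0271  0.055 ]
 [ 0.4959  0.0018  0.055 ]
 [ 0.5582 -0.0038  0.055 ]] [[351.0579301  224.17785075]
 [345.98098955 211.7477139 ]]
```

View pics/w7c.png

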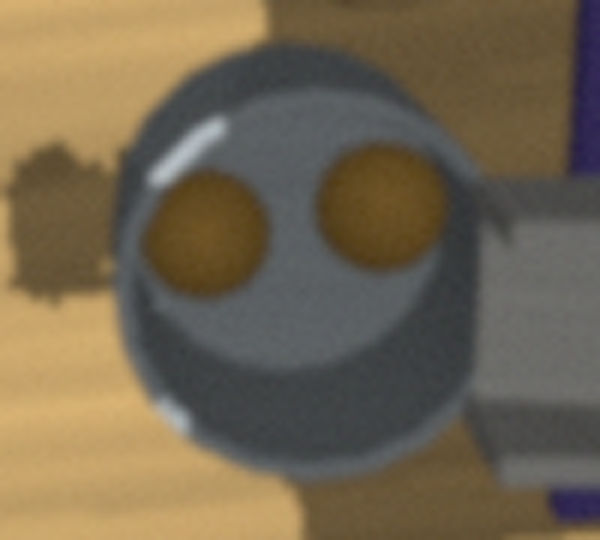

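```bash
python3 -m crank '[{"hand":0.6,"dx":2,"dy":30,"dz":-4.5,"yaw":0},{"hand":0.6,"dx":2,"dy":60,"dz":-4.5,"yaw":0},{"hand":0.6,"dx":2,"dy":90,"dz":-4.5,"yaw":0},{"hand":0.6,"dx":2,"dy":115,"dz":-4.5,"yaw":0},{"hand":0.6,"dx":2,"dy":130,"dz":-4.5,"yaw":0},{"hand":0.6,"dx":2,"dy":130,"dz":-4.5,"yaw":0},{"hand":0.6,"dx":2,"dy":130,"dz":-4.5,"yaw":0}]' 40;  python3 - <<'E'
from h import *
plan([.5248,-.0273,.034],1.457)
snap('wrist','w8')
E
```

```text
clock: 7.07
position: [0.5265, -0.0265, 0.0776]
tool_rot: [-1.57, -0.0, 1.458]
force: [-0.4, 0.2, 0.1]
grip_width: 0.034
t 7.07 pos [ 0.5265 -0.0265  0.0776] phi 1.4584 grip 0.034 F [-0.4  0.2  0.1]
dx -1.0 dy 43.6 dz 1.6 yaw 0.0014
```

View pics/w8.png

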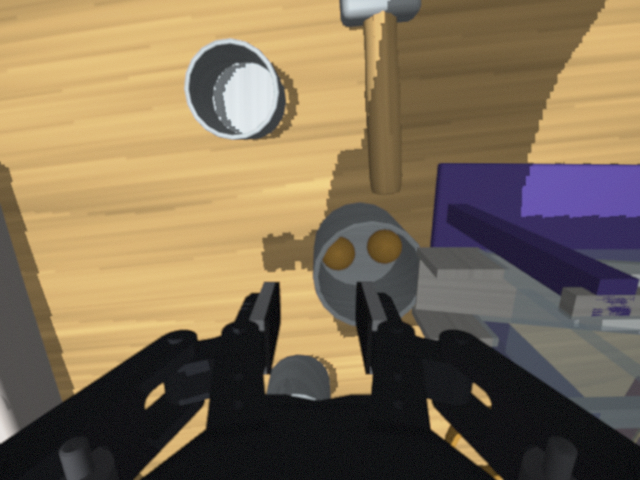

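Run:
```python
from h import *
im=cv2.imread('pics/w8.png');cv2.imwrite('pics/w8c.png',cv2.resize(im[190:340,250:450],None,fx=4,fy=4,interpolation=2))
c=ci('w8');print(proj(c,[[.528,.001,.055],[.5248,-.0273,.055],[.5265,-.0265,.0776],[.5265,-.0265,.055]]).round(1))
```

```text
[[370.7 273.8]
 [315.8 273.9]
 [317.9 295.8]
 [317.7 276.8]]
```

View pics/w8c.png

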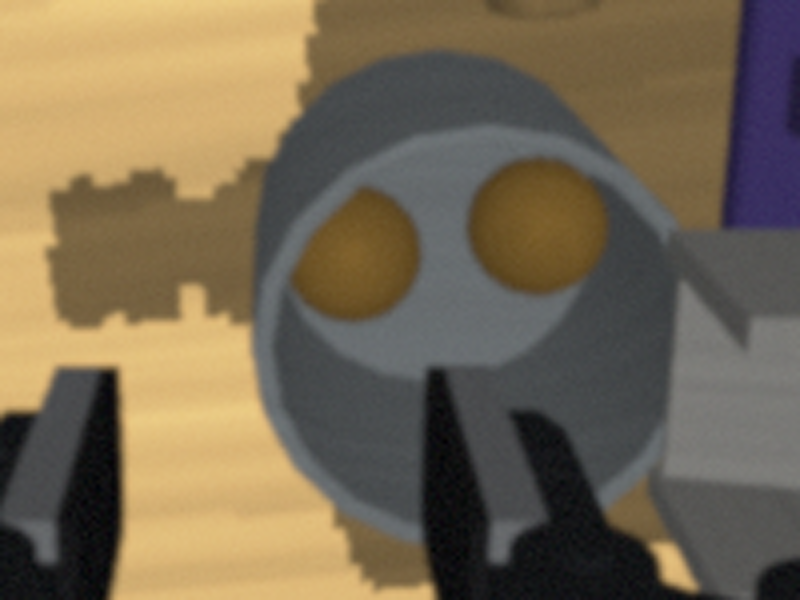

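```bash
python3 -m crank '[{"hand":0.6,"dx":-1,"dy":15,"dz":1.5,"yaw":0},{"hand":0.6,"dx":-1,"dy":30,"dz":1.5,"yaw":0},{"hand":0.6,"dx":-1,"dy":42,"dz":1.5,"yaw":0},{"hand":0.6,"dx":-1,"dy":42,"dz":1.5,"yaw":0},{"hand":0.8,"dx":-1,"dy":42,"dz":1.5,"yaw":0},{"hand":1,"dx":-1,"dy":42,"dz":1.5,"yaw":0},{"hand":1,"dx":-1,"dy":42,"dz":1.5,"yaw":0},{"hand":1,"dx":-1,"dy":42,"dz":1.5,"yaw":0},{"hand":1,"dx":-1,"dy":42,"dz":1.5,"yaw":0}]' 25;  python3 - <<'E'
from h import *
plan([.5248,-.0273,.034],1.457)
snap('wrist','w9')
E
```

```text
clock: 7.87
position: [0.5254, -0.0282, 0.0362]
tool_rot: [-1.572, -0.0, 1.457]
force: [-0.6, 2.1, 7.8]
grip_width: 0.0053
t 7.87 pos [ 0.5254 -0.0282  0.0362] phi 1.4571 grip 0.0053 F [-0.6  2.1  7.8]
dx 0.8 dy 2.2 dz 0.7 yaw 0.0001
```

View pics/w9.png

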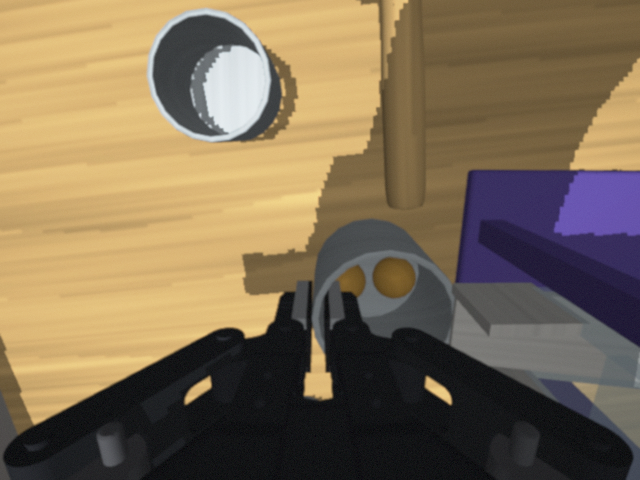

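The wall is pinched, with both beads visible inside at (352,283) and (394,278). Next I drag the cup 42 mm along the dispenser's -y.

```bash
python3 -m crank '[{"hand":1,"dx":-4,"dy":0,"dz":0,"yaw":0},{"hand":1,"dx":-9,"dy":0,"dz":0,"yaw":0},{"hand":1,"dx":-15,"dy":0,"dz":0,"yaw":0},{"hand":1,"dx":-21,"dy":0,"dz":0,"yaw":0},{"hand":1,"dx":-27,"dy":0,"dz":0,"yaw":0},{"hand":1,"dx":-33,"dy":0,"dz":0,"yaw":0},{"hand":1,"dx":-38,"dy":0,"dz":0,"yaw":0},{"hand":1,"dx":-42,"dy":0,"dz":0,"yaw":0},{"hand":1,"dx":-42,"dy":0,"dz":0,"yaw":0},{"hand":1,"dx":-42,"dy":0,"dz":0,"yaw":0}]' 25;  python3 - <<'E'
from h import *
plan([.5248,-.0273,.034],1.457)
snap('wrist','w10')
E
```

```text
clock: 8.75
position: [0.5207, -0.0699, 0.0362]
tool_rot: [-1.573, -0.001, 1.457]
force: [-0.1, 3.7, 8.7]
grip_width: 0.0053
t 8.75 pos [ 0.5207 -0.0699  0.0362] phi 1.4570 grip 0.0053 F [-0.1  3.7  8.7]
dx 42.7 dy 2.2 dz 0.7 yaw 0.0000
```

View pics/w10.png

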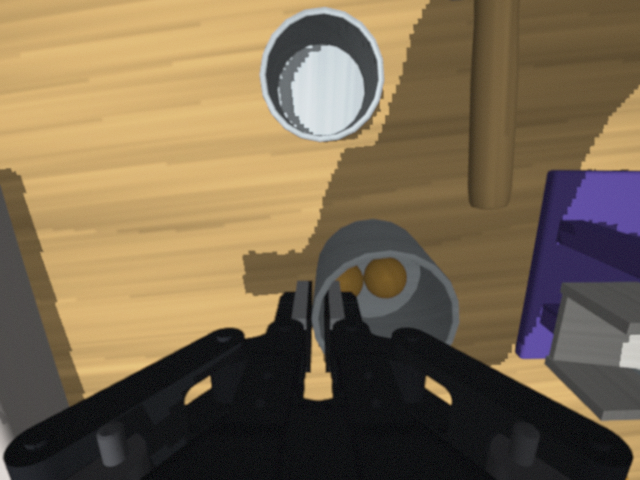

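```bash
python3 -m crank '[{"hand":1,"dx":0,"dy":0,"dz":0,"yaw":0},{"hand":1,"dx":0,"dy":0,"dz":0,"yaw":0},{"hand":1,"dx":0,"dy":-5,"dz":0,"yaw":0},{"hand":1,"dx":0,"dy":-15,"dz":0,"yaw":0},{"hand":1,"dx":0,"dy":-25,"dz":0,"yaw":0},{"hand":1,"dx":0,"dy":-30,"dz":0,"yaw":0},{"hand":1,"dx":0,"dy":-30,"dz":0,"yaw":0}]' 60;  python3 - <<'E'
from h import *
plan([.5697,-.3426,.15],1.457)
a=snap('wrist','w11');b=snap('scene','s11')
cv2.imwrite('pics/c11.png',np.hstack([cv2.resize(a,(400,300),interpolation=3),cv2.resize(b[180:360,210:450],(400,300),interpolation=2)])[:,:,::-1])
E
```

```text
clock: 9.38
position: [0.5206, -0.0704, 0.067]
tool_rot: [-1.573, -0.0, 1.457]
force: [0.4, -0.6, -1.8]
grip_width: 0.0038
t 9.38 pos [ 0.5206 -0.0704  0.067 ] phi 1.4567 grip 0.0038 F [ 0.4 -0.6 -1.8]
dx -264.9 dy -82.9 dz -79.9 yaw -0.0003
```

View pics/c11.png

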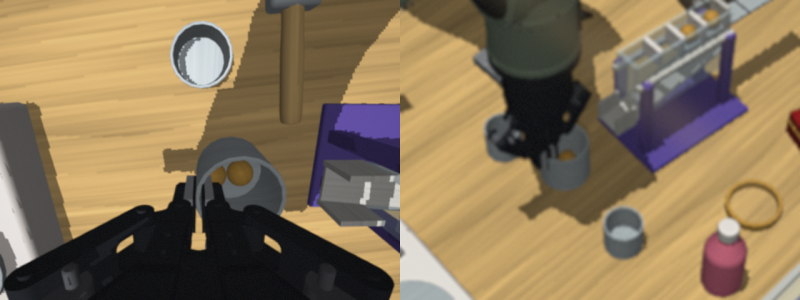

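The cup is lifted and upright with the beads inside. I'll raise it and carry it over to the balance.

```bash
python3 -m crank '[{"hand":1,"dx":0,"dy":-20,"dz":0,"yaw":0},{"hand":1,"dx":-5,"dy":-45,"dz":0,"yaw":0},{"hand":1,"dx":-20,"dy":-68,"dz":-5,"yaw":0},{"hand":1,"dx":-45,"dy":-80,"dz":-12,"yaw":0},{"hand":1,"dx":-72,"dy":-83,"dz":-20,"yaw":0},{"hand":1,"dx":-100,"dy":-83,"dz":-30,"yaw":0},{"hand":1,"dx":-128,"dy":-83,"dz":-40,"yaw":0},{"hand":1,"dx":-156,"dy":-83,"dz":-50,"yaw":0},{"hand":1,"dx":-184,"dy":-83,"dz":-60,"yaw":0},{"hand":1,"dx":-212,"dy":-83,"dz":-70,"yaw":0},{"hand":1,"dx":-235,"dy":-83,"dz":-76,"yaw":0},{"hand":1,"dx":-252,"dy":-83,"dz":-80,"yaw":0}]' 60; python3 -m crank '[{"hand":1,"dx":-8,"dy":0,"dz":0,"yaw":0},{"hand":1,"dx":-12,"dy":0,"dz":0,"yaw":0},{"hand":1,"dx":-12,"dy":0,"dz":0,"yaw":0},{"hand":1,"dx":-12,"dy":0,"dz":0,"yaw":0}]';  python3 - <<'E'
from h import *
plan([.5697,-.3426,.098],1.457)
snap('wrist','w12');snap('top','t12')
E
```

```text
clock: 10.48
position: [0.5702, -0.3321, 0.1475]
tool_rot: [-1.57, 0.0, 1.455]
force: [0.0, 0.2, -1.0]
grip_width: 0.004
clock: 10.82
position: [0.5693, -0.3404, 0.1481]
tool_rot: [-1.57, -0.001, 1.458]
force: [0.3, -0.7, -1.3]
grip_width: 0.0037
t 10.82 pos [ 0.5693 -0.3404  0.1481] phi 1.4577 grip 0.0037 F [ 0.3 -0.7 -1.3]
dx -2.2 dy 50.1 dz -0.6 yaw 0.0007
```

View pics/w12.png

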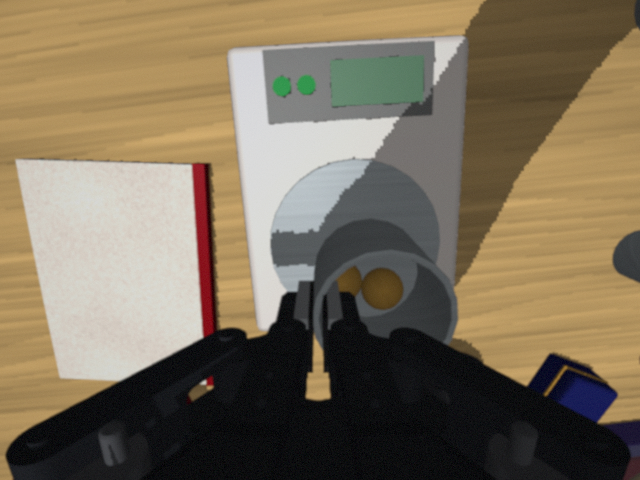

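View pics/t12.png

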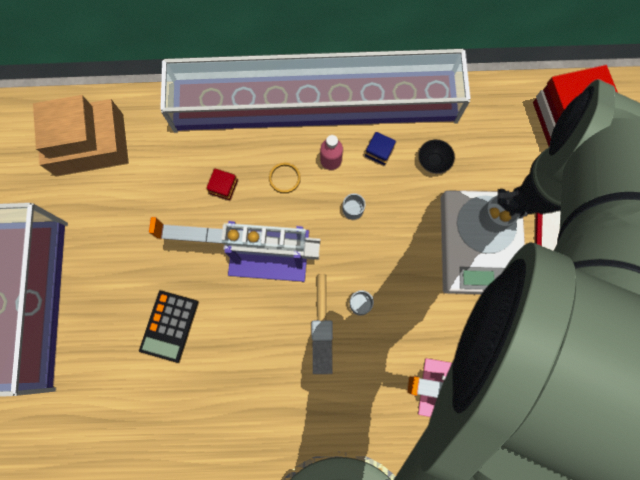

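Run:
```python
from h import *
c=ci('w12');print(onz(c,[[271,238],[439,238],[355,159]],.062).round(4),proj(c,[[.573,-.3138,.062]]))
```

```text
[[ 0.5629 -0.3722  0.062 ]
 [ 0.5763 -0.2556  0.062 ]
 [ 0.516  -0.3096  0.062 ]] [[355.77255825 242.6232507 ]]
```

```bash
python3 -m crank '[{"hand":1,"dx":-2,"dy":15,"dz":-3,"yaw":0},{"hand":1,"dx":-2,"dy":30,"dz":-3,"yaw":0},{"hand":1,"dx":-2,"dy":40,"dz":-3,"yaw":0},{"hand":1,"dx":-2,"dy":45,"dz":-3,"yaw":0},{"hand":1,"dx":-2,"dy":48,"dz":-3,"yaw":0},{"hand":1,"dx":-2,"dy":49,"dz":-3,"yaw":0},{"hand":1,"dx":-2,"dy":49,"dz":-3,"yaw":0},{"hand":1,"dx":-2,"dy":49,"dz":-3,"yaw":0}]' 60;  python3 - <<'E'
from h import *
plan([.5715,-.3426,.098],1.457)
b=snap('scene','s13')
cv2.imwrite('pics/c13.png',cv2.resize(b[280:460,110:350],(800,600),interpolation=2)[:,:,::-1])
E
```

```text
clock: 11.58
position: [0.5723, -0.344, 0.0998]
tool_rot: [-1.571, 0.0, 1.457]
force: [0.1, 0.0, -1.5]
grip_width: 0.0039
t 11.58 pos [ 0.5723 -0.344   0.0998] phi 1.4569 grip 0.0039 F [ 0.1  0.  -1.5]
dx 1.3 dy 1.8 dz 1.0 yaw -0.0001
```

View pics/c13.png

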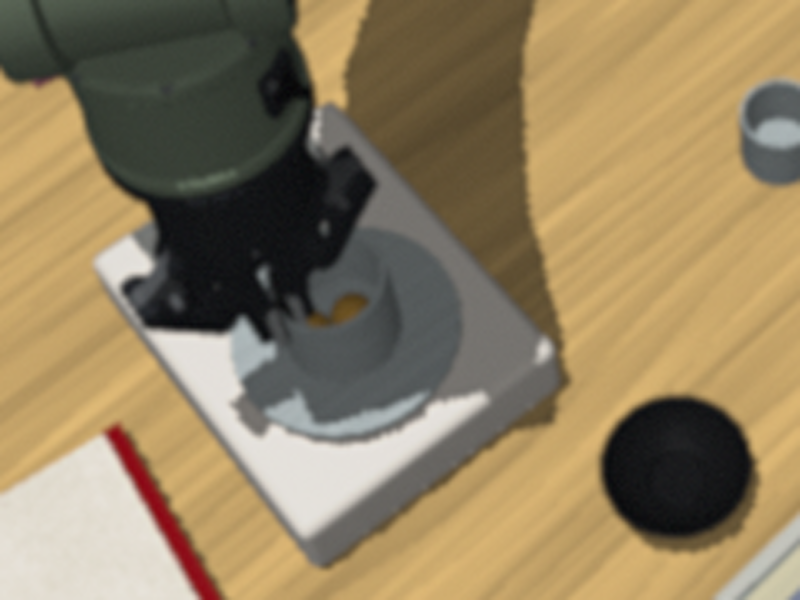

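Nearly down. I'll lower in small steps until it makes contact.

```bash
python3 -m crank '[{"hand":1,"dx":0,"dy":1,"dz":0,"yaw":0},{"hand":1,"dx":0,"dy":1.5,"dz":0,"yaw":0},{"hand":1,"dx":0,"dy":1.5,"dz":0,"yaw":0},{"hand":1,"dx":0,"dy":1.5,"dz":0,"yaw":0}]' 60; python3 -m crank '[{"hand":1,"dx":0,"dy":1,"dz":0,"yaw":0},{"hand":1,"dx":0,"dy":1,"dz":0,"yaw":0},{"hand":1,"dx":0,"dy":1,"dz":0,"yaw":0}]' 60
```

```text
clock: 11.97
position: [0.5724, -0.3441, 0.0984]
tool_rot: [-1.572, 0.0, 1.457]
force: [-0.8, 0.8, 5.1]
grip_width: 0.0038
clock: 12.22
position: [0.5725, -0.3445, 0.0983]
tool_rot: [-1.572, 0.001, 1.457]
force: [-3.8, 1.0, 16.9]
grip_width: 0.0041
```

Contact made. I'll ease back and open.

```bash
python3 -m crank '[{"hand":1,"dx":0,"dy":-1,"dz":0,"yaw":0},{"hand":1,"dx":0,"dy":-1,"dz":0,"yaw":0},{"hand":0.85,"dx":0,"dy":-1,"dz":0,"yaw":0},{"hand":0.7,"dx":0,"dy":-1,"dz":0,"yaw":0},{"hand":0.6,"dx":0,"dy":-1,"dz":0,"yaw":0},{"hand":0.6,"dx":0,"dy":-1,"dz":0,"yaw":0},{"hand":0.6,"dx":0,"dy":-1,"dz":0,"yaw":0}]' 20;  python3 - <<'E'
from h import *
plan([.5715,-.3426,.098],1.457)
snap('wrist','w14')
E
```

```text
clock: 12.8
position: [0.572, -0.3438, 0.0977]
tool_rot: [-1.571, -0.0, 1.457]
force: [0.2, -0.2, -0.6]
grip_width: 0.0341
t 12.80 pos [ 0.572  -0.3438  0.0977] phi 1.4569 grip 0.0341 F [ 0.2 -0.2 -0.6]
dx 1.2 dy -0.3 dz 0.7 yaw -0.0001
```

View pics/w14.png

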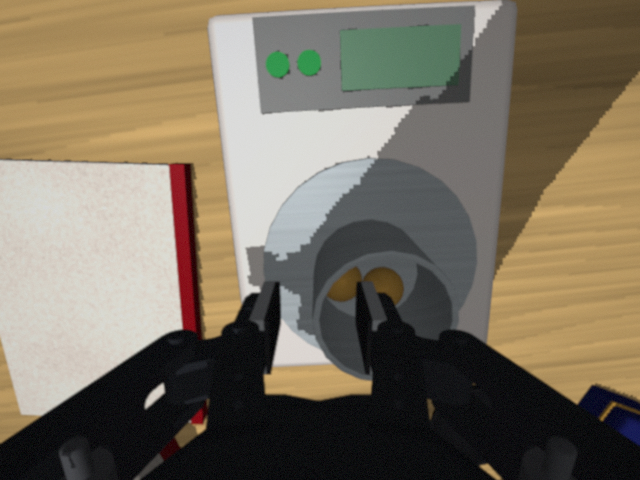

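Released, and the fingers are clear of the wall on both sides. Now straight up.

```bash
python3 -m crank '[{"hand":0.6,"dx":0,"dy":-10,"dz":0,"yaw":0},{"hand":0.6,"dx":0,"dy":-25,"dz":0,"yaw":0},{"hand":0.6,"dx":0,"dy":-50,"dz":0,"yaw":0},{"hand":0.6,"dx":0,"dy":-85,"dz":0,"yaw":0},{"hand":0.6,"dx":0,"dy":-120,"dz":0,"yaw":0},{"hand":0.6,"dx":0,"dy":-150,"dz":0,"yaw":0},{"hand":0.6,"dx":0,"dy":-160,"dz":20,"yaw":0},{"hand":0.6,"dx":0,"dy":-160,"dz":50,"yaw":0},{"hand":0.6,"dx":0,"dy":-160,"dz":50,"yaw":0},{"hand":0.6,"dx":0,"dy":-160,"dz":50,"yaw":0}]' 20;  python3 - <<'E'
from h import *
snap('wrist','w15');snap('scene','s15')
E
```

```text
clock: 13.68
position: [0.5215, -0.3385, 0.2593]
tool_rot: [-1.572, 0.0, 1.456]
force: [0.3, 1.0, 0.4]
grip_width: 0.034
```

View pics/w15.png

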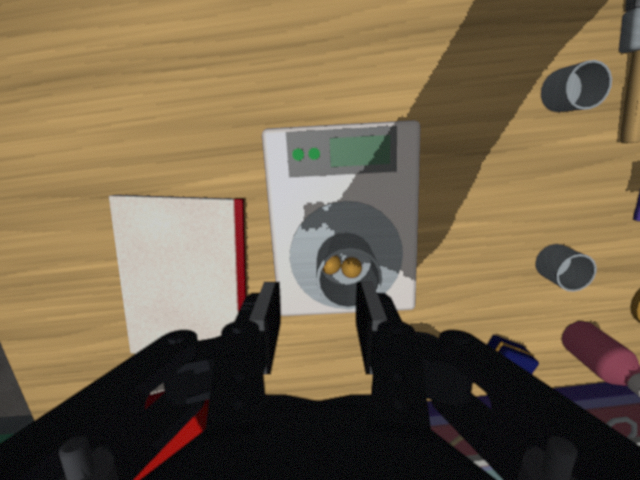

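View pics/s15.png

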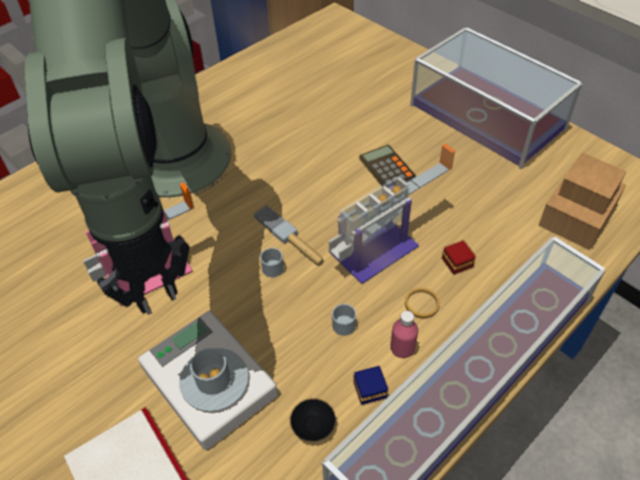

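Run:
```python
from h import *
c=ci('w15');print('pan',onz(c,[[289,255],[404,255],[346,201]],.062).round(4));print('rim',onz(c,[[315.5,273],[380,273],[347,306],[347,241]],.117).round(4))
s=ci('s15');print('scene rim',onz(s,[[192,362],[229,362],[210,350],[210,373]],.117).round(4))
im=cv2.imread('pics/w15.png');im2=cv2.imread('pics/s15.png')
cv2.imwrite('pics/c15.png',np.hstack([cv2.resize(im[190:320,270:420],(400,346),interpolation=2),cv2.resize(im2[320:420,150:265],(400,346),interpolation=2)]))
```

```text
pan [[ 0.5658 -0.3737  0.062 ]
 [ 0.5798 -0.2536  0.062 ]
 [ 0.5157 -0.309   0.062 ]]
rim [[ 0.5672 -0.3456  0.117 ]
 [ 0.5739 -0.2883  0.117 ]
 [ 0.6029 -0.3206  0.117 ]
 [ 0.5407 -0.3149  0.117 ]]
scene rim [[ 0.5539 -0.3322  0.117 ]
 [ 0.5971 -0.2883  0.117 ]
 [ 0.5569 -0.2968  0.117 ]
 [ 0.5911 -0.3233  0.117 ]]
```

View pics/c15.png

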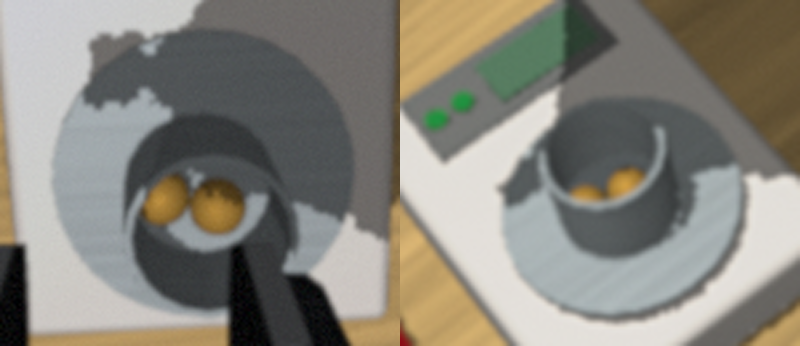

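```bash
python3 -c "
from workcell import bot
print(bot.observe()['force']);print(bot.job_done());print(bot.observe()['clock'])"
```

```text
[ 0.39945282  0.55448017 -0.95417268]
the job is handed in; nothing more can be done
None
the job is handed in; nothing more can be done
```

The job is handed in at about 14 s on the clock, and I got no verdict back. I pulled the gate out by its tab, then pinched the cup's far wall and dragged it 42 mm clear of the spout. I carried it to the balance, set it on the pan, released it and lifted the gripper away.

**Gate:** it moved about 65 mm from a start roughly 2 mm open. After I let go, the red line measured level with the outside of the end wall, to within about 2 mm.

**Beads:** the last pictures show two beads in the cup. Beads 3 and 4 were last seen in their pockets on the top view, while I was carrying the cup.

**Cup:** it stands upright on the pan. By the wrist camera its axis is within about 3 mm of the pan's centre, against the 30 mm allowed. A rougher reading from the scene camera agrees, to within about 4 mm.

**Other things:** the bystanders look unmoved in the final scene picture, by eye only. The tool force was about 1 N at the end, with nothing touching.

No check failed. The lowering peaked at 17 N, pressing the cup on the pan before I eased back.

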